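# Wedge a ply block in the sanding jig

### The arm

A 7-joint arm with a two-finger parallel gripper is mounted at the origin on a cart in front of the work surface, level with it; the furniture and walls round the work are solid. World frame = base frame: x ahead of the robot, y to its left, z up, the work surface at z = 0. Lengths are in m, angles in rad, forces in N, time in s.
With the tool pointing down it reaches from about 0.4 to 0.85 m from the base axis. Payload 10.4 kg.
Tool frame: the origin (TCP) lies midway between the tips of the shut fingers; the grasp point (between the pads) lies 19 mm behind it; x points along the fingers, z is the direction in which the jaws open and shut, and the axes are right-handed (so a half turn about x gives the same grasp; the last joint's range is limited). The gripper opens to 87 mm and grips with 3 to 60 N. Pads are 19 mm wide; open, the fingers measure 117 mm over their backs; the gripper's body (75 mm by 190 mm) begins 51 mm behind the grasp point.
Start: joints at [1.098, 0.332, -0.065, 1.46, 0.022, 1.35, -0.088], TCP at [0.272, -0.563, 0.223] pointing down, gripper open.
Joint ranges: [-2.6, 2.6], [-0.5, 2.12], [-1.47, 1.34], [0.16, 2.42], [-1.27, 4.41], [0.06, 2.06], [-2.6, 2.6]. Speed limits (rad/s): [2.22, 2.22, 2.79, 2.79, 3.14, 3.14, 3.14].

### API

Orientations are given as a unit quaternion [x, y, z, w].
In Python, from bench import read_state, camera, camera_params, close_job gives the robot as it stands.
- The arm moves only by the tool arm_command, never from a script. Its argument "targets" is a list of rows, each a list of 7 numbers: the closure in counts, from 0 (fully open) to 255 (shut), then the shift along the tool's x, y, z in mm, then the turn, a rotation vector about the tool's x, y, z in rad. A call has 1 to 10 rows; each row is the pose to reach, as a shift and turn from the pose commanded when the call began, along the tool's axes at that moment; what a row does not reach only later rows make up. A row lasts 1/10 s, in which the tool goes at most 50 mm and 8.59 degrees, less where a joint would pass 70% of its speed; a pose out of reach is approached as far as the arm can. A call with a gripper value outside its range is refused whole. The fingers move at their own pace and stop on an object; "newtons" is the grip in N (left out, the last holds). Time passes only in rows, so rows that repeat a pose let the fingers close. It gives the time, the measured TCP pose, the force and the opening at its end, in the units of the state.
- read_state(): the state, without advancing time (a new reading comes with each control period).
- camera(name): name is "scene" or "top"; returns the picture (480x640x3 uint8, red, green, blue); there is no depth.
- camera_params(name): a dict with "intrinsics" (3x3 intrinsics, pixels), "dist" ([k1, k2, p1, p2, k3] as OpenCV has them; the pictures are not rectified), "xyz" and "orientation" of the camera in the world. Camera axes: x right, y down, z forward; pixel columns grow to the right and rows downward; lengths in m; the calibration is good to about 2 mm. A picture is of the moment at which its call begins. camera_params takes no time and is no camera call.
- close_job(): hands the job in, once; it reports no verdict.
The state is a dict: "time": time; "joint_positions": joint angles; "joint_vel": joint speeds; "joint_torque": joint torques, N m; "ee_pos": TCP position; "eef_rot": TCP orientation; "ft_force": force on the tool from outside, world axes, zero at the start; "torque": the same for the moment, N m; "width": finger opening in m.
Only numpy, scipy, OpenCV 4.12 (cv2) and the standard library are available. Lean on these libraries where they do the work, as an engineer would, in place of code of your own. Each camera call takes 0.05 s, during which the arm holds its last target.

### The job

Get the ply block ready for sanding: push it home into the corner between the end stop and the rubber-faced fence of the wedge board, take whichever of the two loose wedges suits the gap between the block and the angled cleat, and set it thin end first in that gap, flat on the board. Push the wedge in lightly until the block is snug against the fence, the rubber squeezed by about 2 mm, and stop before it jams; about half or more of the wedge must be in, with its thick end still standing out of the gap so that it can be knocked free later. Leave the mug and the nail jar where they are.

Things in the scene. Friction and masses are not known exactly. Their poses are not given: they have to be found in the camera images.
- jig: the wedge board, fixed: a plywood base 260 (x) by 170 (y) by 12 thick, turned up to 0.22 rad. Origin: centre of its underside; x points away from the robot to the end stop, y to its left, z up. All mm below are in its frame. Work slides on its top, z = 12; the base in front of the mouth (x -130 to -15) is bare. The wooden parts are waxed (friction about 0.3).
- end_stop (a point): middle of the lower edge of the near face of the end stop, a wooden bar 62 (y) by 20, 22 high, at the far end of the board: (100, 18, 12) in the jig's frame.
- cleat_mouth (a point): lower near left corner of the angled cleat, a wooden bar on the jig's right, 116 long, 24 thick, 22 high: the mouth of the gap, (-15, -43.5, 12) in the jig's frame. Its left, working face runs straight from here to (100, -29.1), nearing the block by 1 in 8 going away from the robot. The gap is open at both ends.
- fence: the fence on the jig's left, fixed, parallel to the jig's x, at another distance each time: wooden bar 100 (x) by 18, 22 high, two wing nuts on top (to 38), rubber facing 8 thick towards the cleat. Origin: lower edge of the unsqueezed facing's free face, mid-length (jig y 43 to 55). With the block on the facing, the gap at the mouth is this y - 66 + 43.5 mm: 20.5 to 32.5.
- fence_pad (a joint): squeeze of the sponge-rubber facing in m: 0 free, 0.006 at most; springs back with 4 N per mm. Snug is about 0.002 (0.0007 to 0.0032 accepted); past 0.0042 the wedge is jammed. A steady 7 N push on a wedge gives about 2 mm, and it holds when let go. Squeezing starts when the thin end is 8 x (gap at mouth - thin end's thickness) past the mouth; 8 to 9 mm more adds 1 mm.
- block_center (a point): centre of the ply block, 100 long, 66 wide, 32 high, 120 g, loose on the board between fence and cleat, 25 to 55 mm short of the end stop, 1 to 4 mm off the facing, nearly square. x along its length away from the robot, z up. Home: jig x = 50 (3 mm either way). It slides easily; push its free near end, drifting towards the fence; the wedge presses it on to the facing.
- thin_wedge_center (a point): centre of the thinner of two loose pale wooden wedges, flat on the cabinet top, thin end roughly away from the robot: 130 long, 26 high, 14 thick at the thin end, 30 at the thick end (both upright faces taper equally, together 1 in 8), 70 g. x along its middle line to the thin end, z up. Grip it across its thickness, e.g. 35 mm from here towards the thick end, where it is 26.5.
- thick_wedge_center (a point): centre of the thicker of two loose pale wooden wedges, flat on the cabinet top, thin end roughly away from the robot: 130 long, 26 high, 20 thick at the thin end, 36 at the thick end (both upright faces taper equally, together 1 in 8), 70 g. x along its middle line to the thin end, z up. Grip it across its thickness, e.g. 35 mm from here towards the thick end, where it is 32.5.
- mug: bystander: spotted white mug, 93 high, 78 across, upright on the right at the far edge of the cabinet top. Origin: underside.
- nail_jar: bystander: small glass jar with a black lid, 62 across, 80 high, at the far edge. Origin: underside.

How it is judged:
By the outcome, as a careful person would: the job done as asked, in the order asked, and still so for the second after the job is handed in, with the robot touching nothing.
It also fails if it takes over 56 s, if anything falls off the work surface, if the arm or the gripper's body presses on something with over 40 N, if the wrist force passes 120 N, or if a joint passes its speed limit or range.

## Working session

There is one attempt and no reset: what is moved stays moved. The work goes in short steps, Python scripts to look and compute and a tool call to move; the robot and the scene stay as the last step left them, time stands still between calls to the robot, and variables do not carry over. Pictures are saved under pics/ and viewed, and the job is handed in when it is done.

Besides the shell and the picture viewer there is one more tool, called by a JSON object that holds its "op" and its "data". arm_command: Moves the arm, as the interface text tells. Its arguments: {"type":"object","properties":{"targets":{"type":"array"},"newtons":{"type":"number"}},"required":["targets"]}

```bash
mkdir -p pics; ls
python3 - <<'E'
from bench import *
import cv2
s=read_state();print(s)
for n in("scene","top"):
    p=camera_params(n);print(n,p)
    cv2.imwrite(f"pics/{n}0.png",camera(n)[:,:,::-1])
E
```

```text
pics
{'time': 0.0, 'joint_positions': array([ 1.09841658,  0.33286464, -0.0646965 ,  1.46094626,  0.02161198,
        1.34992083, -0.08851352]), 'joint_vel': array([-0.00090288,  0.00029559, -0.00177854, -0.00108222,  0.00065638,
       -0.00023297, -0.00260056]), 'joint_torque': array([ 9.83225182e-04, -6.23259401e+01,  2.49694765e-02, -3.89905894e+01,
       -6.15374465e-02,  3.96257162e-02,  1.20855843e-04]), 'ee_pos': array([ 0.271545  , -0.56248717,  0.2217561 ]), 'eef_rot': array([ 0.37615418,  0.59935672, -0.37566116,  0.59846325]), 'ft_force': array([ 0.25350319, -0.04335703, -0.13790626]), 'torque': array([ 0.00621421, -0.01127508, -0.04758697]), 'width': 0.08689865689397402}
scene {'intrinsics': array([[597.71383815,   0.        , 322.7094312 ],
       [  0.        , 597.71383815, 238.39802381],
       [  0.        ,   0.        ,   1.        ]]), 'dist': array([-0.06396825,  0.        ,  0.        ,  0.        ,  0.        ]), 'xyz': array([ 0.6123064 , -0.87209358,  0.53766078]), 'orientation': array([ 0.85450987,  0.00166202, -0.00370033, -0.51941931])}
top {'intrinsics': array([[582.00357895,   0.        , 319.0408    ],
       [  0.        , 582.00357895, 229.14230807],
       [  0.        ,   0.        ,   1.        ]]), 'dist': array([0.05894173, 0.        , 0.        , 0.        , 0.        ]), 'xyz': array([0.46241775, 0.05357642, 1.14839159]), 'orientation': array([ 0.70744035, -0.70384097,  0.04842809, -0.04231726])}
```

View pics/scene0.png

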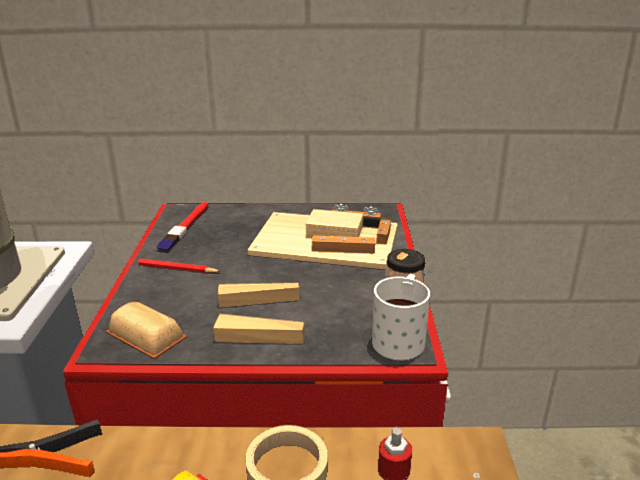

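View pics/top0.png

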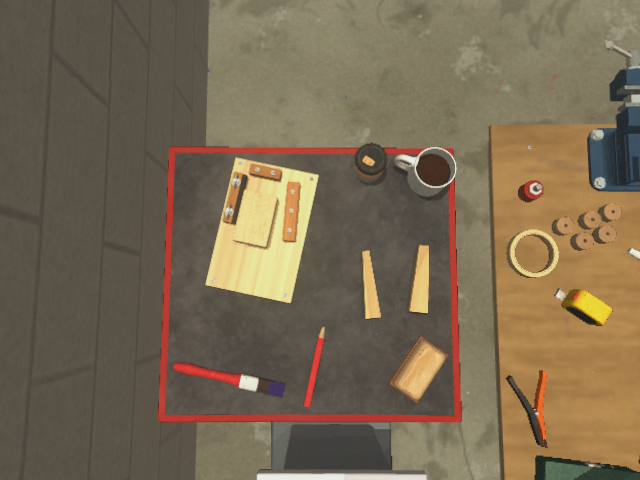

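The top view shows the jig at about (263,230), with its end stop up and fence left. The wedges are at (371,285), which looks thinner, and (420,279). The jar is at (371,162) and the mug at (433,170). I'll zoom in for the corners.

Run:
```python
import cv2
im=cv2.imread("pics/top0.png")
cv2.imwrite("pics/j0.png",cv2.resize(im[150:310,200:330],None,fx=3.7,fy=3.7,interpolation=cv2.INTER_CUBIC))
cv2.imwrite("pics/w0.png",cv2.resize(im[235:330,350:440],None,fx=6,fy=6,interpolation=cv2.INTER_CUBIC))
```

```text
(no output)
```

View pics/j0.png

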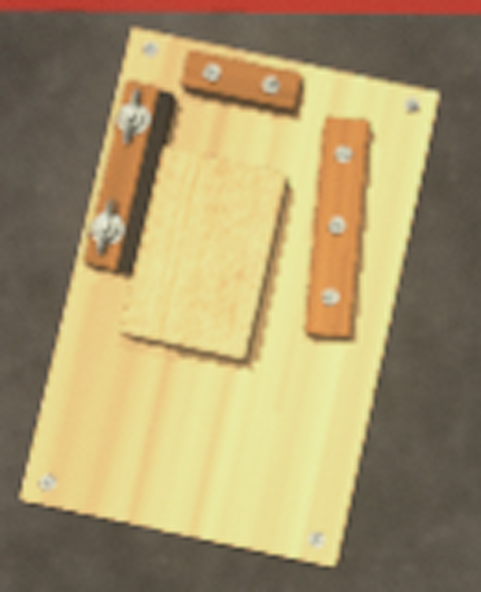

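View pics/w0.png

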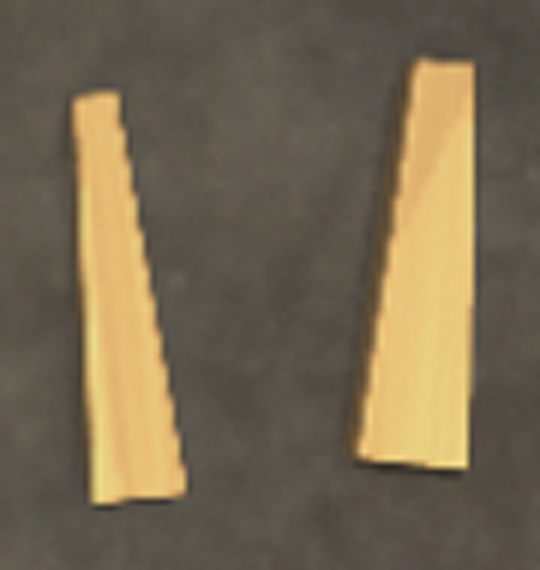

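```bash
cat > h.py <<'E'
import numpy as np, cv2
from scipy.spatial.transform import Rotation as R
from scipy.optimize import least_squares
from bench import camera_params
P={n:camera_params(n) for n in("scene","top")}
def proj(n,X):
    p=P[n];Rm=R.from_quat(p["orientation"]).as_matrix().T
    return cv2.projectPoints(np.atleast_2d(np.array(X,float)),cv2.Rodrigues(Rm)[0],-Rm@p["xyz"],p["intrinsics"],p["dist"])[0][:,0]
def ray(n,uv,z):
    p=P[n];u=cv2.undistortPoints(np.array(uv,float).reshape(-1,1,2),p["intrinsics"],p["dist"])[:,0]
    d=np.c_[u,np.ones(len(u))]@R.from_quat(p["orientation"]).as_matrix().T
    return p["xyz"]+d*((z-p["xyz"][2])/d[:,2])[:,None]
def uncrop(uv,x0,y0,f): return (np.array(uv,float)+.5)/f-.5+[x0,y0]
def fit(n,uv,model,x0):
    model=np.array(model)/1000
    def pts(q):
        c,s=np.cos(q[2]),np.sin(q[2]); return model@np.array([[c,s,0],[-s,c,0],[0,0,1]])+[q[0],q[1],0]
    r=least_squares(lambda q:(proj(n,pts(q))-uv).ravel(),x0)
    return r.x,r.fun.reshape(-1,2)
def tojig(X,q):
    c,s=np.cos(q[2]),np.sin(q[2]); d=np.array(X)[:,:2]-q[:2]
    return np.c_[d@[c,s],d@[-s,c]]*1000
E
python3 - <<'E'
from h import *
np.set_printoptions(precision=4,suppress=True)
C=lambda l:uncrop(l,200,150,3.7)
q,r=fit("top",C([(132,28),(440,92),(336,567),(20,500)]),[(130,85,12),(130,-85,12),(-130,-85,12),(-130,85,12)],[.6,.15,-.1])
print("jig",q,r.ravel())
J=lambda l,z:print(tojig(ray("top",C(l),z/1000),q).round(1).tolist())
print("cleat expect -15,-43.5;100,-29.1");J([(307,331),(327,118)],34)
print("facing");J([(176,97),(128,272)],34)
print("endstop near top edge 100");J([(182,88),(297,108)],34)
print("block");J([(170,150),(288,180),(245,360),(122,333)],44)
bq,r=fit("top",C([(170,150),(288,180),(245,360),(122,333)]),[(50,33,44),(50,-33,44),(-50,-33,44),(-50,33,44)],q);print("block",bq,r.ravel(),tojig([bq[:2]],q))
W=lambda l:uncrop(l,350,235,6)
for nm,uv,t in(("L",[(73,97),(120,92),(187,495),(92,503)],7),("R",[(414,60),(474,63),(468,469),(356,460)],10)):
    w=W(uv)
    for t in(7,10):
        x,r=fit("top",w,[(65,t,26),(65,-t,26),(-65,-t-8,26),(-65,t+8,26)],[.5,-.05,0]);print(nm,t,x,abs(r).max())
    X=ray("top",w,.026);print(np.linalg.norm(X[0]-X[1]),np.linalg.norm(X[2]-X[3]))
E
```

```text
jig [ 0.6091  0.1551 -0.2048] [-0.0793 -0.3842  0.0687 -0.0734  0.234   0.2918 -0.2203  0.1332]
cleat expect -15,-43.5;100,-29.1
[[-13.7, -44.5], [98.8, -30.5]]
facing
[[93.0, 49.6], [-2.9, 53.3]]
endstop near top edge 100
[[98.4, 47.6], [100.7, -13.9]]
block
[[63.0, 44.8], [60.4, -18.6], [-36.0, -17.3], [-35.5, 47.5]]
block [ 0.6247  0.1662 -0.2258] [-0.5473 -0.4741  0.9094 -0.798   0.0653  0.9176 -0.4194  0.3181] [[13.0277 14.1189]]
L 7 [ 0.5022 -0.0527  0.0988] 0.3280782114189833
L 10 [ 0.5022 -0.0527  0.0989] 1.489449589298431
0.01527051670646045 0.03030235423916106
R 7 [ 0.5135 -0.1521 -0.0978] 1.493068187358915
R 10 [ 0.5135 -0.1521 -0.0973] 0.451727653409165
0.019331570211866246 0.03556810744219415
```

Run:
```python
import cv2
im=cv2.imread("pics/top0.png")
cv2.imwrite("pics/f0.png",cv2.resize(im[165:235,215:285],None,fx=8,fy=8,interpolation=cv2.INTER_CUBIC))
im=cv2.imread("pics/scene0.png")
cv2.imwrite("pics/s0.png",cv2.resize(im[195:275,240:410],None,fx=4.7,fy=4.7,interpolation=cv2.INTER_CUBIC))
```

```text
(no output)
```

View pics/f0.png

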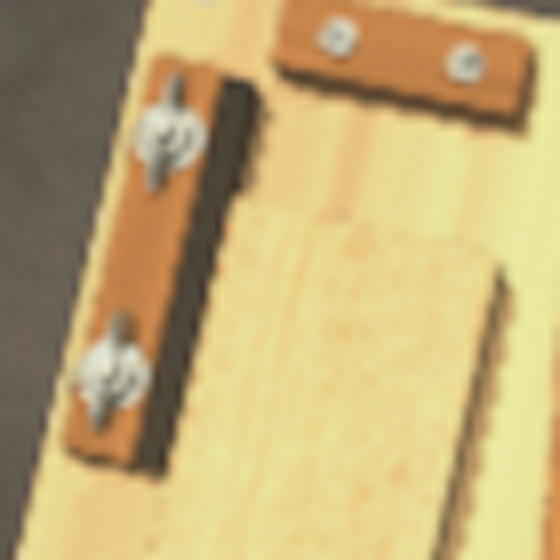

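View pics/s0.png

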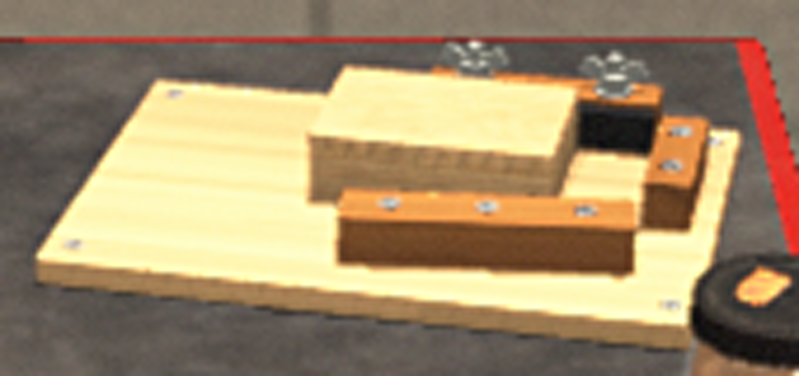

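Run:
```python
from h import *
np.set_printoptions(precision=4,suppress=True)
q=[.6091,.1551,-.2048]
C=lambda l:uncrop(l,215,165,8)
J=lambda l,z:print(tojig(ray("top",C(l),z/1000),q).round(1).tolist())
J([(153,58),(220,68),(135,465),(65,450)],34)
J([(250,85),(165,470)],34)
# blocks: facing right edge near block? block left edge
S=lambda l:uncrop(l,240,195,4.7)
K=lambda l,z:print(tojig(ray("scene",S(l),z/1000),q).round(1).tolist())
print("scene: base");K([(160,80),(38,262),(693,327),(740,131)],12)
print("cleat");K([(338,204),(633,227)],34)
print("facing bottom");K([(580,145),(650,152)],12)
print("endstop low");K([(640,222)],12)
print("block");K([(348,67),(578,92),(560,157),(310,134)],44)
```

```text
[[95.3, 77.0], [96.3, 60.6], [-3.2, 58.7], [-3.1, 76.0]]
[[93.7, 52.5], [-2.8, 51.4]]
scene: base
[[-129.3, 83.8], [-128.5, -89.2], [128.8, -88.3], [128.9, 83.6]]
cleat
[[-14.5, -58.6], [100.7, -54.6]]
facing bottom
[[63.8, 56.4], [93.8, 55.7]]
endstop low
[[98.1, -8.2]]
block
[[-34.3, 45.9], [64.5, 40.8], [66.7, -20.5], [-34.9, -20.1]]
```

```bash
cat >> h.py <<'E'
JQ=np.array([.6091,.1551,-.2048])
def j2w(x,y,z,q=JQ):
    c,s=np.cos(q[2]),np.sin(q[2]); return np.array([q[0]+(c*x-s*y)/1000,q[1]+(s*x+c*y)/1000,z/1000])
def rel(pos,yaw,show=True):
    from bench import read_state
    s=read_state(); Rc=R.from_quat(s["eef_rot"])
    best=None
    for f in(1,-1):
        z=f*np.array([-np.sin(yaw),np.cos(yaw),0]);x=np.array([0,0,-1.]);y=np.cross(z,x)
        rv=(Rc.inv()*R.from_matrix(np.c_[x,y,z])).as_rotvec()
        if best is None or np.linalg.norm(rv)<np.linalg.norm(best): best=rv
    sh=Rc.inv().apply(np.array(pos)-s["ee_pos"])*1000
    print("shift",sh.round(1),"turn",best.round(4))
def where():
    from bench import read_state
    s=read_state();print("t",round(s["time"],2),"jig",tojig([s["ee_pos"]],JQ).round(1),"z",(s["ee_pos"][2]*1000).round(1),"F",s["ft_force"].round(2),"w",round(s["width"]*1000,1))
    z=R.from_quat(s["eef_rot"]).as_matrix();print("axes",z.round(3).tolist(),"q",s["joint_positions"].round(2))
E
python3 - <<'E'
from h import *
where()
rel(j2w(-70,14,120),-.2048)
E
```

```text
t 0.1 jig [[-184.5 -771.3]] z 221.9 F [ 0.79 -0.45 -0.16] w 87.2
axes [[-0.001, 0.901, 0.435], [0.001, 0.435, -0.901], [-1.0, -0.0, -0.001]] q [ 1.1   0.33 -0.06  1.46  0.02  1.35 -0.09]
shift [ 102.5  568.9 -553.1] turn [ 6.546e-01 -1.200e-03  4.000e-04]
```

{"op": "arm_command", "data": {"targets": [[255, 0, 57, -55, 0.08, 0, 0], [255, 0, 114, -111, 0.16, 0, 0], [255, 0, 171, -166, 0.24, 0, 0], [255, 0, 228, -221, 0.32, 0, 0], [255, 0, 285, -277, 0.4, 0, 0], [255, 0, 342, -332, 0.48, 0, 0], [255, 0, 399, -387, 0.55, 0, 0], [255, 0, 456, -442, 0.6, 0, 0], [255, 20, 512, -498, 0.65, 0, 0], [255, 40, 569, -553, 0.655, 0, 0]]}}

```text
time: 1.1
ee_pos: [0.4435, -0.0916, 0.2142]
eef_rot: [0.549, 0.445, -0.549, 0.446]
ft_force: [0.8, 0.1, 0.5]
width: 0.015
```

Run:
```python
from h import *
where()
rel(j2w(-70,14,24),-.2048)
```

```text
t 1.1 jig [[-112.  -275.3]] z 214.2 F [0.8 0.1 0.5] w 15.0
axes [[0.001, 0.979, -0.206], [-0.001, -0.206, -0.979], [-1.0, 0.001, 0.0]] q [ 0.59 -0.02 -0.47  1.88 -0.01  1.28 -1.66]
shift [ 190.1   41.1 -289.5] turn [-0.0024  0.0005 -0.0009]
```

{"op": "arm_command", "data": {"targets": [[255, 0, 41, -289, 0, 0, 0], [255, 0, 41, -289, 0, 0, 0], [255, 0, 41, -289, 0, 0, 0], [255, 30, 41, -289, 0, 0, 0], [255, 60, 41, -289, 0, 0, 0], [255, 90, 41, -289, 0, 0, 0], [255, 120, 41, -289, 0, 0, 0], [255, 120, 41, -289, 0, 0, 0], [255, 120, 41, -289, 0, 0, 0]]}}

```text
time: 2.0
ee_pos: [0.5416, 0.1808, 0.0937]
eef_rot: [-0.548, -0.447, 0.549, -0.446]
ft_force: [-0.1, -0.7, 1.1]
width: 0.0006
```

Run:
```python
from h import *
where()
rel(j2w(-70,14,24),-.2048)
```

```text
t 2.0 jig [[-71.3  11.4]] z 93.7 F [-0.13 -0.7   1.15] w 0.6
axes [[-0.002, 0.979, -0.203], [-0.0, -0.203, -0.979], [-1.0, -0.002, 0.001]] q [ 0.16  0.41 -0.68  1.73  0.28  1.11 -2.38]
shift [69.7  1.5 -2.6] turn [0.0002 0.0008 0.0022]
```

{"op": "arm_command", "data": {"targets": [[255, 40, 1, -2, 0, 0, 0], [255, 70, 1, -2, 0, 0, 0], [255, 70, 1, -2, 0, 0, 0], [255, 70, 1, -2, 0, 0, 0]]}}

```text
time: 2.4
ee_pos: [0.545, 0.1822, 0.0265]
eef_rot: [0.55, 0.445, -0.548, 0.446]
ft_force: [-0.5, 0.0, 1.1]
width: 0.0008
```

Run:
```python
from h import *
where()
import cv2
from bench import camera
cv2.imwrite("pics/top1.png",cv2.resize(camera("top")[150:310,200:330,::-1],None,fx=3.7,fy=3.7,interpolation=cv2.INTER_CUBIC))
cv2.imwrite("pics/sc1.png",cv2.resize(camera("scene")[160:275,240:410,::-1],None,fx=4.7,fy=4.7,interpolation=cv2.INTER_CUBIC))
```

```text
t 2.4 jig [[-68.3  13.5]] z 26.5 F [-0.52  0.04  1.06] w 0.8
axes [[0.002, 0.979, -0.205], [0.0, -0.205, -0.979], [-1.0, 0.002, -0.001]] q [ 0.12  0.49 -0.64  1.77  0.35  0.99 -2.43]
```

View pics/sc1.png

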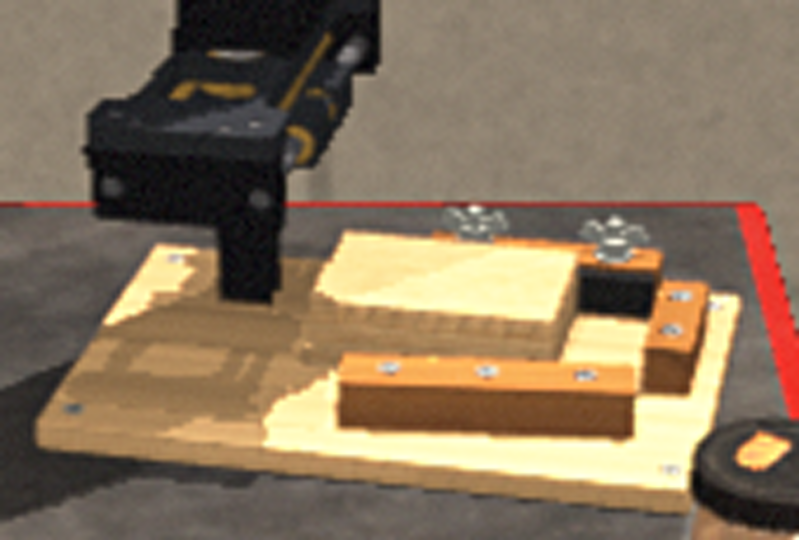

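The fingers sit just behind the block's near end and clear of everything. I'll push slowly.

{"op": "arm_command", "data": {"targets": [[255, 2, 10, 0, 0, 0, 0], [255, 2, 18, 0, 0, 0, 0], [255, 2, 22, -0.5, 0, 0, 0], [255, 2, 26, -1, 0, 0, 0], [255, 2, 30, -1.5, 0, 0, 0], [255, 2, 34, -2, 0, 0, 0], [255, 2, 38, -2.5, 0, 0, 0], [255, 2, 42, -3, 0, 0, 0], [255, 2, 46, -3.5, 0, 0, 0], [255, 2, 49, -4, 0, 0, 0]]}}

```text
time: 3.5
ee_pos: [0.5928, 0.1766, 0.022]
eef_rot: [-0.549, -0.446, 0.549, -0.446]
ft_force: [-1.0, -0.5, 0.3]
width: 0.0005
```

Run:
```python
from h import *
where()
```

```text
t 3.5 jig [[-20.4  17.7]] z 22.0 F [-1.04 -0.48  0.32] w 0.5
axes [[-0.0, 0.979, -0.204], [-0.0, -0.204, -0.979], [-1.0, 0.0, 0.0]] q [ 0.11  0.58 -0.61  1.65  0.38  1.03 -2.4 ]
```

{"op": "arm_command", "data": {"targets": [[255, 0, 3, -0.5, 0, 0, 0], [255, 0, 6, -1, 0, 0, 0], [255, 0, 8, -1.5, 0, 0, 0], [255, 0, 10, -2, 0, 0, 0], [255, 0, 10, -2, 0, 0, 0]]}}

```text
time: 4.0
ee_pos: [0.602, 0.1768, 0.0218]
eef_rot: [-0.548, -0.446, 0.549, -0.446]
ft_force: [-3.4, 0.1, 0.3]
width: 0.0002
```

Run:
```python
from h import *
where()
import cv2
from bench import camera
cv2.imwrite("pics/sc2.png",cv2.resize(camera("scene")[160:275,240:410,::-1],None,fx=4.7,fy=4.7,interpolation=cv2.INTER_CUBIC))
```

```text
t 4.0 jig [[-11.4  19.8]] z 21.8 F [-3.36  0.13  0.34] w 0.2
axes [[-0.001, 0.979, -0.203], [-0.0, -0.203, -0.979], [-1.0, -0.001, 0.001]] q [ 0.1   0.6  -0.61  1.62  0.38  1.04 -2.39]
```

View pics/sc2.png

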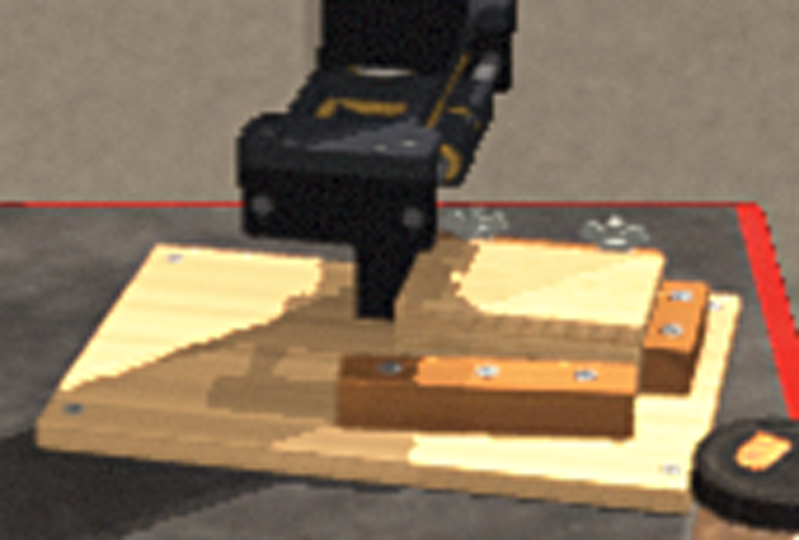

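{"op": "arm_command", "data": {"targets": [[255, 0, 1, 0, 0, 0, 0], [255, 0, 2, 0, 0, 0, 0], [255, 0, 2, 0, 0, 0, 0]]}}

```text
time: 4.35
ee_pos: [0.6021, 0.1769, 0.0216]
eef_rot: [-0.547, -0.447, 0.55, -0.446]
ft_force: [-12.8, 0.3, 5.7]
width: 0.0006
```

{"op": "arm_command", "data": {"targets": [[255, 0, -10, 2, 0, 0, 0], [255, 0, -40, 5, 0, 0, 0], [200, -40, -60, 30, 0, 0, 0], [100, -80, -70, 75, 0, 0, 0], [0, -110, -80, 125, 0, 0, 0], [0, -110, -90, 170, 0, 0, 0], [0, -110, -100, 215, 0, 0, 0], [0, -110, -100, 260, 0, 0, 0], [0, -110, -100, 300, 0, 0, 0], [0, -110, -100, 300, 0, 0, 0]]}}

```text
time: 5.35
ee_pos: [0.444, -0.1037, 0.1323]
eef_rot: [-0.55, -0.443, 0.551, -0.445]
ft_force: [0.1, 0.8, 0.7]
width: 0.0564
```

Run:
```python
from h import *
where()
w=np.array([.5135,-.1521,.0]);y=-.0973
g=w-.035*np.array([np.cos(y),np.sin(y),0]);print(g)
rel(g+[0,0,.05],y)
import cv2
from bench import camera
im=camera("top")[:,:,::-1]; cv2.imwrite("pics/top3raw.png",im)
cv2.imwrite("pics/top3.png",cv2.resize(im[150:310,200:330],None,fx=3.7,fy=3.7,interpolation=cv2.INTER_CUBIC))
```

```text
t 5.35 jig [[-109. -287.]] z 132.3 F [0.14 0.82 0.71] w 56.4
axes [[0.001, 0.977, -0.213], [-0.003, -0.213, -0.977], [-1.0, 0.002, 0.003]] q [ 0.67  0.07 -0.56  1.98  0.05  1.1  -1.69]
[ 0.47866555 -0.14869987  0.        ]
shift [82.4 43.3 36.3] turn [-0.1169  0.003  -0.0015]
```

View pics/top3.png

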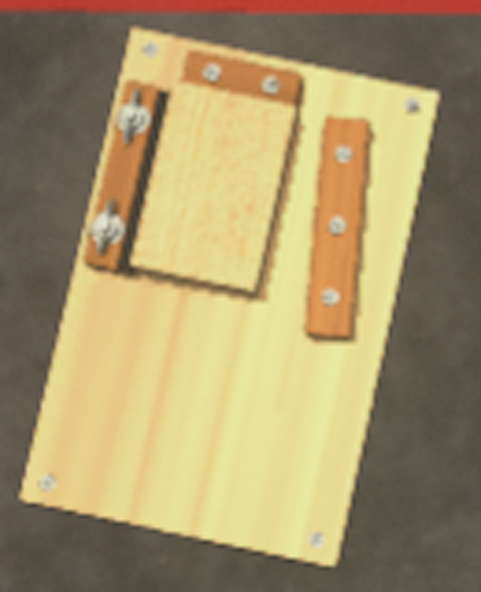

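View pics/top3raw.png

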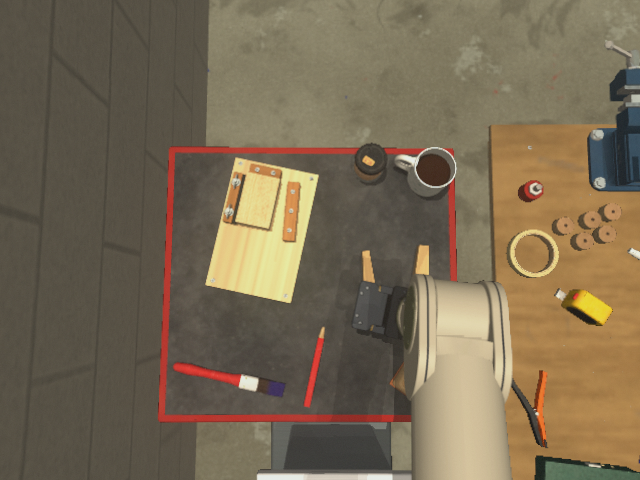

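Run:
```python
from h import *
C=lambda l:uncrop(l,200,150,3.7)
print(tojig(ray("top",C([(262,292),(300,105),(132,266),(170,88)]),.044),JQ).round(1))
```

```text
[[  0.3 -18.2]
 [100.6 -16.1]
 [ -0.5  50.3]
 [ 95.1  52.1]]
```

{"op": "arm_command", "data": {"targets": [[0, 0, 20, 18, -0.06, 0, 0], [0, 0, 43, 36, -0.117, 0, 0], [0, 0, 43, 36, -0.117, 0.003, -0.0015], [0, 40, 43, 36, -0.117, 0.003, -0.0015], [0, 80, 43, 36, -0.117, 0.003, -0.0015], [0, 80, 43, 36, -0.117, 0.003, -0.0015]]}}

```text
time: 6.0
ee_pos: [0.477, -0.1389, 0.048]
eef_rot: [-0.521, -0.481, 0.522, -0.474]
ft_force: [0.5, 0.3, 0.3]
width: 0.0867
```

Run:
```python
from h import *
where()
rel([.4787,-.1487,.005],-.0973)
import cv2
from bench import camera
cv2.imwrite("pics/sc4.png",cv2.resize(camera("scene")[220:380,140:340,::-1],None,fx=3.7,fy=3.7,interpolation=cv2.INTER_CUBIC))
```

```text
t 6.0 jig [[ -69.5 -314.7]] z 48.0 F [0.55 0.3  0.32] w 86.7
axes [[-0.008, 0.996, -0.087], [0.006, -0.087, -0.996], [-1.0, -0.008, -0.006]] q [ 0.67  0.29 -0.52  1.95  0.17  0.96 -1.6 ]
shift [43.   2.9  9.9] turn [ 0.0103 -0.0055  0.0085]
```

View pics/sc4.png

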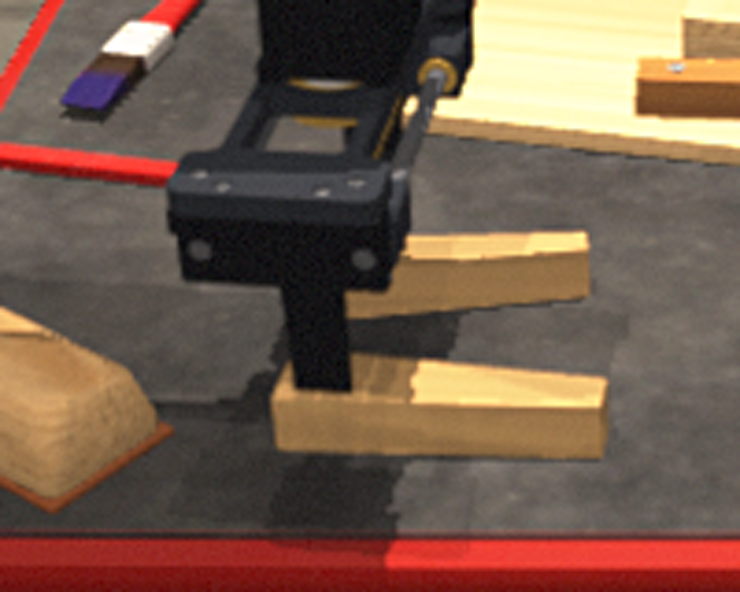

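{"op": "arm_command", "data": {"targets": [[0, 0, 1, 10, 0.006, -0.003, 0.005], [0, 0, 2, 10, 0.01, -0.0055, 0.0085], [0, 20, 2, 10, 0.01, -0.0055, 0.0085], [0, 35, 2, 10, 0.01, -0.0055, 0.0085], [0, 42, 2, 10, 0.01, -0.0055, 0.0085], [0, 42, 2, 10, 0.01, -0.0055, 0.0085]]}}

```text
time: 6.65
ee_pos: [0.4809, -0.1509, 0.0095]
eef_rot: [0.525, 0.473, -0.523, 0.477]
ft_force: [-0.7, -0.4, -0.5]
width: 0.0869
```

Run:
```python
from h import *
where()
rel([.4787,-.1487,.005],-.0973)
```

```text
t 6.65 jig [[ -63.2 -325.7]] z 9.5 F [-0.69 -0.4  -0.53] w 86.9
axes [[0.006, 0.995, -0.098], [-0.003, -0.098, -0.995], [-1.0, 0.006, 0.002]] q [ 0.66  0.35 -0.5   1.97  0.22  0.87 -1.63]
shift [ 4.5 -2.5 -2. ] turn [-0.0009  0.002  -0.006 ]
```

{"op": "arm_command", "data": {"targets": [[0, 4.5, -2, -2, 0, 0.002, -0.006], [0, 4.5, -2, -2, 0, 0.002, -0.006], [255, 4.5, -2, -2, 0, 0.002, -0.006], [255, 4.5, -2, -2, 0, 0.002, -0.006], [255, 4.5, -2, -2, 0, 0.002, -0.006], [255, 4.5, -2, -2, 0, 0.002, -0.006], [255, 4.5, -2, -2, 0, 0.002, -0.006], [255, 4.5, -2, -2, 0, 0.002, -0.006], [255, 4.5, -2, -2, 0, 0.002, -0.006]], "newtons": 25}}

```text
time: 7.55
ee_pos: [0.4796, -0.149, 0.0055]
eef_rot: [0.524, 0.474, -0.524, 0.475]
ft_force: [-0.2, -0.3, -0.3]
width: 0.0392
```

Run:
```python
from h import *
where()
```

```text
t 7.55 jig [[ -64.9 -324.1]] z 5.5 F [-0.17 -0.31 -0.26] w 39.2
axes [[0.001, 0.995, -0.098], [-0.001, -0.098, -0.995], [-1.0, 0.001, 0.0]] q [ 0.65  0.35 -0.5   1.97  0.22  0.86 -1.63]
```

{"op": "arm_command", "data": {"targets": [[255, 0, 0, 0, 0, 0, 0], [255, 0, 0, 0, 0, 0, 0], [255, 0, 0, 0, 0, 0, 0], [255, 0, 0, 0, 0, 0, 0]]}}

```text
time: 7.95
ee_pos: [0.4797, -0.149, 0.0055]
eef_rot: [0.524, 0.474, -0.524, 0.475]
ft_force: [-0.3, -0.7, 0.5]
width: 0.0325
```

{"op": "arm_command", "data": {"targets": [[255, -30, 0, 0, 0, 0, 0], [255, -75, 0, 0, 0, 0, 0], [255, -75, 0, 0, 0, 0, 0], [255, -75, 0, 0, 0, 0, 0]]}}

```text
time: 8.35
ee_pos: [0.48, -0.1492, 0.0812]
eef_rot: [0.524, 0.474, -0.524, 0.476]
ft_force: [0.2, -0.1, -2.0]
width: 0.0328
```

Run:
```python
from h import *
where()
import cv2
from bench import camera
cv2.imwrite("pics/sc5.png",cv2.resize(camera("scene")[180:380,140:380,::-1],None,fx=3,fy=3,interpolation=cv2.INTER_CUBIC))
im=camera("top")[:,:,::-1]; 
cv2.imwrite("pics/top5.png",cv2.resize(im[210:360,330:460],None,fx=4,fy=4,interpolation=cv2.INTER_CUBIC))
```

```text
t 8.35 jig [[ -64.5 -324.2]] z 81.2 F [ 0.19 -0.13 -2.03] w 32.8
axes [[0.003, 0.995, -0.098], [-0.002, -0.098, -0.995], [-1.0, 0.003, 0.001]] q [ 0.69  0.24 -0.53  1.92  0.14  1.01 -1.57]
```

View pics/sc5.png

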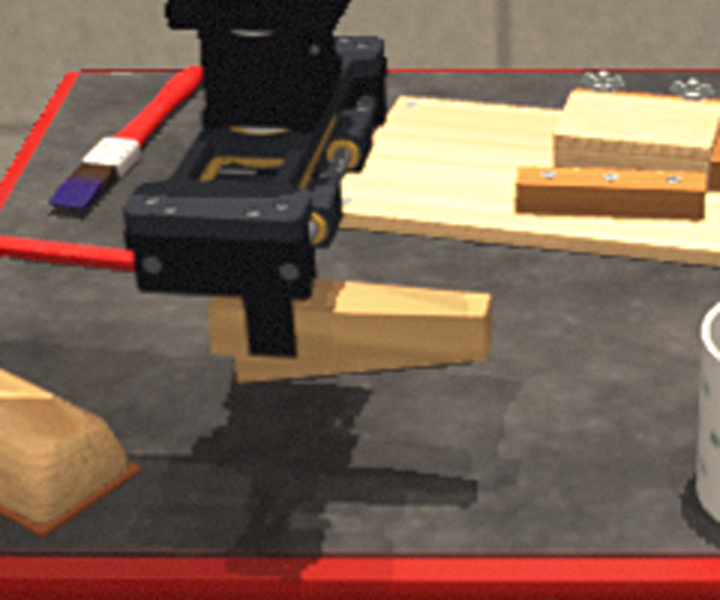

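View pics/top5.png

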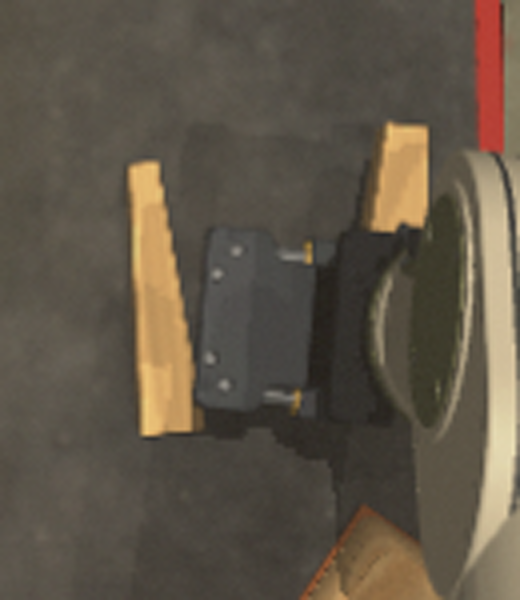

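Run:
```python
from h import *
X=ray("top",uncrop([(386,124),(428,124)],330,210,4),.1017)
d=X-[.480,-.1492,.0812]
c,s=np.cos(-.098),np.sin(-.098)
print(X, (d[:,:2]@np.array([[c,-s],[s,c]])*1000).round(1))
S=ray("scene",uncrop([(490,295)],140,180,3),.1017); d=S-[.480,-.1492,.0812]
print(S,(d[:,:2]@np.array([[c,-s],[s,c]])*1000).round(1))
# target: thin end s past mouth
g=27.5
for sx in (-25,45):
    # midline at thin end: mid between block face (y=-16) and cleat at x
    x=-15+sx; yc=-43.5+max(sx,0)/8; mid=(yc-16)/2
    th=np.arctan(1/8)/2
    gx,gy=x-100*np.cos(th),mid-100*np.sin(th)
    print(sx,"grip jig",gx,gy); rel(j2w(gx,gy,60),JQ[2]+th)
```

```text
[[ 0.57777097 -0.14890905  0.1017    ]
 [ 0.57788364 -0.16784377  0.1017    ]] [[97.3  9.9]
 [99.2 -9. ]]
[[ 0.57778479 -0.15234385  0.1017    ]] [[97.6  6.4]]
-25 grip jig -139.80676020975903 -35.96374415563288
shift [  19.4  -42.9 -294.4] turn [0.0443 0.0002 0.0004]
45 grip jig -69.80676020975903 -33.15124415563288
shift [  19.4   27.  -289.7] turn [0.0443 0.0002 0.0004]
```

{"op": "arm_command", "data": {"targets": [[255, 0, -10, -40, 0.01, 0, 0], [255, 0, -20, -80, 0.02, 0, 0], [255, 0, -30, -120, 0.03, 0, 0], [255, 0, -43, -160, 0.044, 0, 0], [255, 0, -43, -200, 0.044, 0, 0], [255, 0, -43, -240, 0.044, 0, 0], [255, 0, -43, -275, 0.044, 0, 0], [255, 0, -43, -294, 0.044, 0, 0], [255, 10, -43, -294, 0.044, 0, 0], [255, 20, -43, -294, 0.044, 0, 0]]}}

```text
time: 9.45
ee_pos: [0.4648, 0.1475, 0.0586]
eef_rot: [-0.534, -0.463, 0.535, -0.463]
ft_force: [1.1, -0.4, -1.2]
width: 0.0329
```

Run:
```python
from h import *
where();rel(j2w(-138,-36,30),JQ[2]+.0622)
import cv2
from bench import camera
cv2.imwrite("pics/sc6.png",cv2.resize(camera("scene")[160:290,200:410,::-1],None,fx=3.7,fy=3.7,interpolation=cv2.INTER_CUBIC))
im=camera("top")[:,:,::-1]; 
cv2.imwrite("pics/top6.png",cv2.resize(im[150:310,200:330],None,fx=3.7,fy=3.7,interpolation=cv2.INTER_CUBIC))
```

```text
t 9.45 jig [[-139.7  -36.8]] z 58.6 F [ 1.09 -0.37 -1.16] w 32.9
axes [[-0.001, 0.99, -0.141], [-0.001, -0.141, -0.99], [-1.0, -0.001, 0.001]] q [ 0.26  0.28 -0.73  1.96  0.23  0.98 -2.29]
shift [28.6  1.8 -0.7] turn [0.0011 0.001  0.0006]
```

View pics/sc6.png

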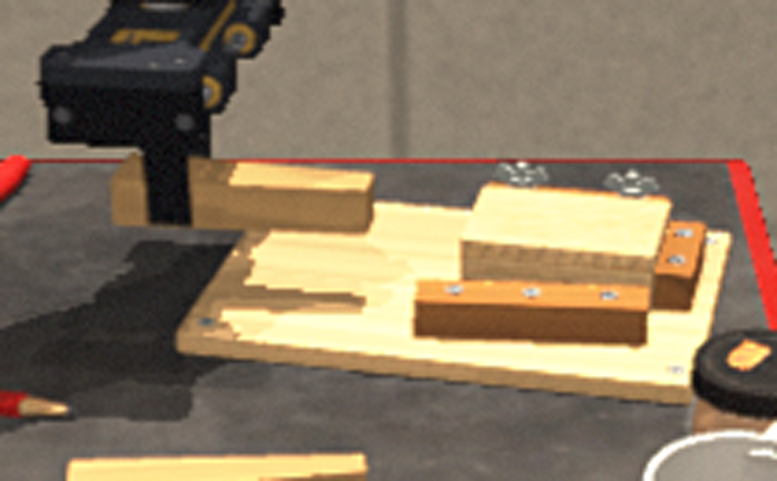

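View pics/top6.png

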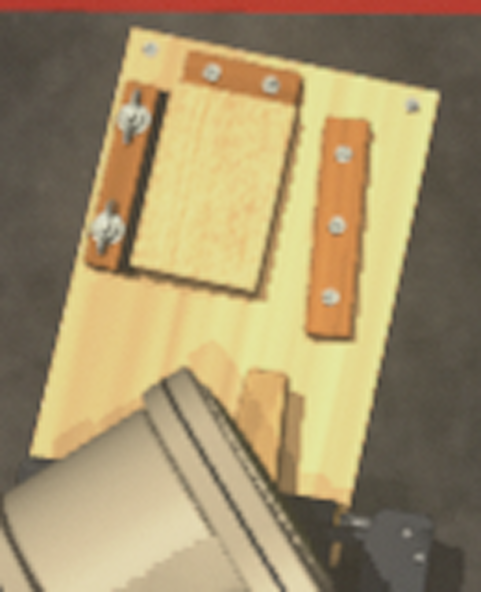

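{"op": "arm_command", "data": {"targets": [[255, 20, 2, -0.7, 0.001, 0.001, 0], [255, 33, 2, -0.7, 0.001, 0.001, 0], [255, 39, 2, -0.7, 0.001, 0.001, 0], [255, 39, 2, -0.7, 0.001, 0.001, 0]]}}

```text
time: 9.95
ee_pos: [0.467, 0.1477, 0.0205]
eef_rot: [-0.534, -0.463, 0.535, -0.463]
ft_force: [0.4, 0.4, -0.9]
width: 0.0329
```

Run:
```python
from h import *
where();rel(j2w(-69.,-33,18.5),JQ[2]+.0622)
import cv2
from bench import camera
cv2.imwrite("pics/sc7.png",cv2.resize(camera("scene")[160:290,200:410,::-1],None,fx=3.7,fy=3.7,interpolation=cv2.INTER_CUBIC))
im=camera("top")[:,:,::-1]; 
cv2.imwrite("pics/top7.png",cv2.resize(im[150:310,200:330],None,fx=3.7,fy=3.7,interpolation=cv2.INTER_CUBIC))
```

```text
t 9.95 jig [[-137.6  -36.2]] z 20.5 F [ 0.41  0.37 -0.86] w 32.9
axes [[-0.001, 0.99, -0.143], [0.0, -0.143, -0.99], [-1.0, -0.001, 0.0]] q [ 0.23  0.35 -0.71  1.99  0.28  0.91 -2.34]
shift [ 2.  68.7  1. ] turn [-0.0011  0.0001  0.0006]
```

View pics/sc7.png

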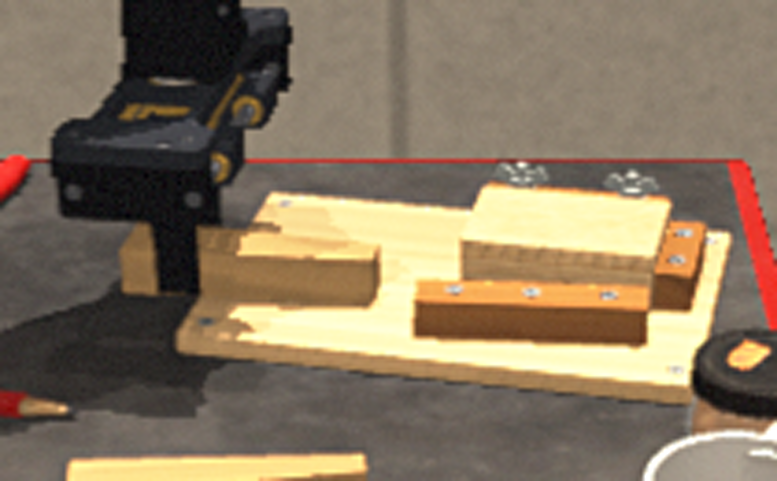

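View pics/top7.png

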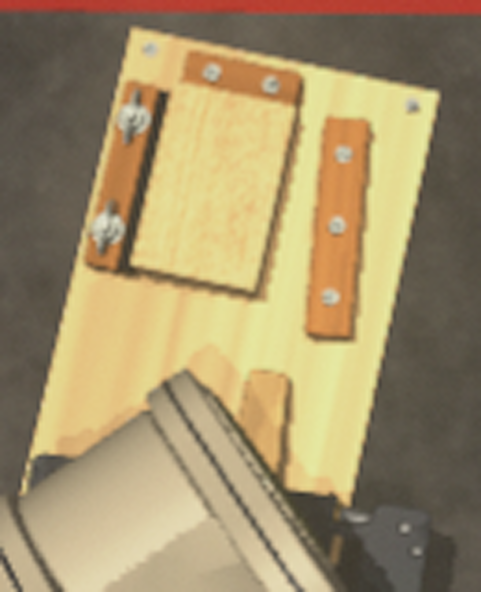

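Run:
```python
from h import *
C=lambda l:uncrop(l,200,150,3.7)
print(tojig(ray("top",C([(245,372),(291,375)]),.041),JQ).round(1))
S=lambda l:uncrop(l,200,160,3.7)
print(tojig(ray("scene",S([(379,248),(415,286),(462,239)]),.041),JQ).round(1))
```

```text
[[-41.8 -18.4]
 [-38.4 -41.9]]
[[-39.2 -30.2]
 [-11.8 -67.6]
 [ -0.1 -11.6]]
```

{"op": "arm_command", "data": {"targets": [[255, 1, 10, 0, 0, 0, 0], [255, 1, 20, 0, 0, 0, 0], [255, 1, 28, 0, 0, 0, 0], [255, 1, 36, 0.3, 0, 0, 0], [255, 1.5, 42, 0.5, 0, 0, 0], [255, 1.5, 48, 0.7, 0, 0, 0], [255, 1.5, 52, 0.8, 0, 0, 0], [255, 1.5, 56, 1, 0, 0, 0], [255, 1.5, 60, 1, 0, 0, 0], [255, 1.5, 60, 1, 0, 0, 0]]}}

```text
time: 11.05
ee_pos: [0.5274, 0.1386, 0.0199]
eef_rot: [0.535, 0.463, -0.534, 0.463]
ft_force: [-0.2, -0.4, -1.1]
width: 0.0325
```

Run:
```python
from h import *
where()
import cv2
from bench import camera
cv2.imwrite("pics/sc8.png",cv2.resize(camera("scene")[160:290,200:410,::-1],None,fx=3.7,fy=3.7,interpolation=cv2.INTER_CUBIC))
im=camera("top")[:,:,::-1]; 
cv2.imwrite("pics/top8.png",cv2.resize(im[150:310,200:330],None,fx=3.7,fy=3.7,interpolation=cv2.INTER_CUBIC))
```

```text
t 11.05 jig [[-76.6 -32.8]] z 19.9 F [-0.2  -0.39 -1.07] w 32.5
axes [[0.002, 0.99, -0.143], [0.001, -0.143, -0.99], [-1.0, 0.002, -0.001]] q [ 0.22  0.45 -0.66  1.85  0.34  0.95 -2.31]
```

View pics/sc8.png

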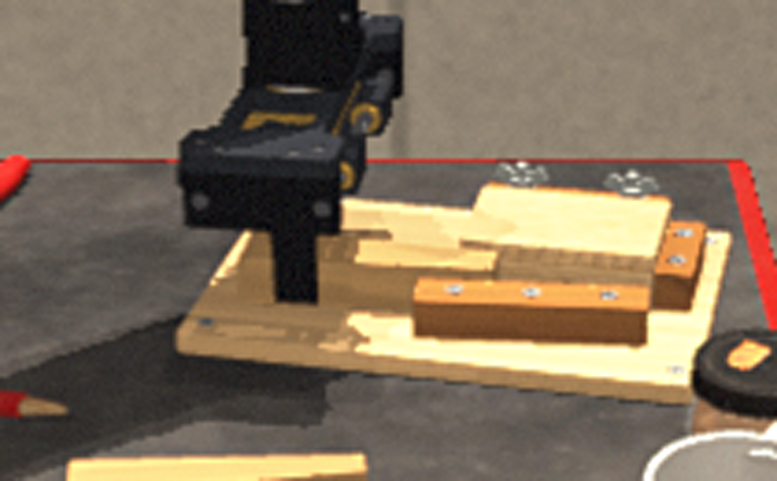

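View pics/top8.png

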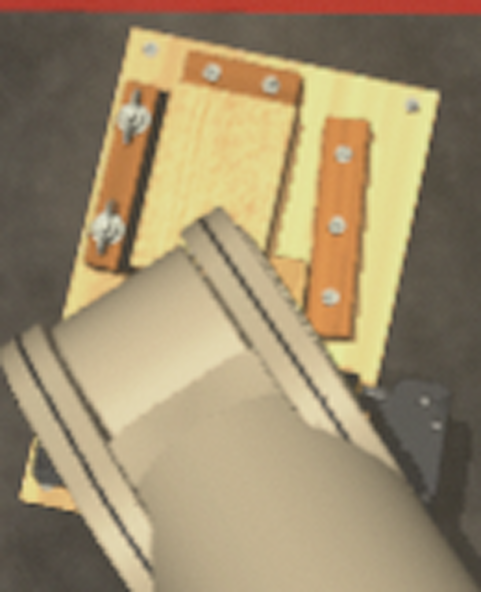

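{"op": "arm_command", "data": {"targets": [[255, 1, 2, 0, 0, 0, 0], [255, 2, 4, 0.2, 0, 0, 0], [255, 2.4, 6, 0.3, 0, 0, 0], [255, 2.4, 6, 0.3, 0, 0, 0]]}}

```text
time: 11.55
ee_pos: [0.5332, 0.1375, 0.0176]
eef_rot: [0.535, 0.463, -0.534, 0.463]
ft_force: [0.3, 0.6, 0.1]
width: 0.0327
```

Run:
```python
from h import *
where()
```

```text
t 11.55 jig [[-70.7 -32.7]] z 17.6 F [0.3  0.61 0.14] w 32.7
axes [[0.002, 0.99, -0.143], [0.001, -0.143, -0.99], [-1.0, 0.002, -0.001]] q [ 0.22  0.47 -0.66  1.84  0.34  0.95 -2.31]
```

{"op": "arm_command", "data": {"targets": [[80, 0, 0, 0, 0, 0, 0], [80, 0, 0, 0, 0, 0, 0], [80, 0, 0, 0, 0, 0, 0], [80, 0, 0, 0, 0, 0, 0], [80, -15, 0, 0, 0, 0, 0], [80, -45, 0, 0, 0, 0, 0], [255, -45, -25, 0, 0, 0, 0], [255, -45, -54, 0, 0, 0, 0], [255, -45, -54, 0, 0, 0, 0], [255, -45, -54, 0, 0, 0, 0]]}}

```text
time: 12.55
ee_pos: [0.4797, 0.1452, 0.0635]
eef_rot: [0.535, 0.462, -0.534, 0.464]
ft_force: [0.6, 0.1, 0.5]
width: 0.0355
```

Run:
```python
from h import *
where()
rel(j2w(-123,-36,24),JQ[2]+.0622)
import cv2
from bench import camera
cv2.imwrite("pics/sc9.png",cv2.resize(camera("scene")[160:290,200:410,::-1],None,fx=3.7,fy=3.7,interpolation=cv2.INTER_CUBIC))
im=camera("top")[:,:,::-1]; 
cv2.imwrite("pics/top9.png",cv2.resize(im[150:310,200:330],None,fx=3.7,fy=3.7,interpolation=cv2.INTER_CUBIC))
```

```text
t 12.55 jig [[-124.7  -36. ]] z 63.5 F [0.65 0.15 0.51] w 35.5
axes [[0.003, 0.99, -0.142], [-0.0, -0.142, -0.99], [-1.0, 0.003, -0.0]] q [ 0.26  0.3  -0.73  1.93  0.24  0.99 -2.28]
shift [39.5  1.6  0.1] turn [-0.0002 -0.0003 -0.0029]
```

View pics/sc9.png

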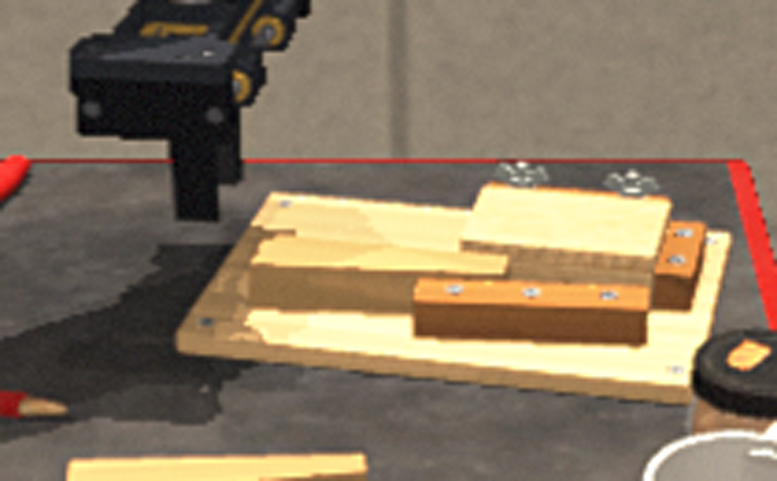

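View pics/top9.png

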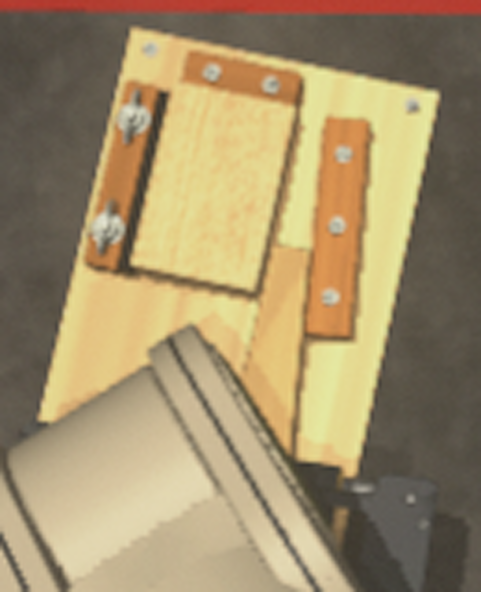

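The wedge sits flat in the mouth with its thin end about 43 mm in. Next I lower the shut fingers behind it.

{"op": "arm_command", "data": {"targets": [[255, 15, 0, 0, 0, 0, 0], [255, 30, 0, 0, 0, 0, 0], [255, 39, 0, 0, 0, 0, 0], [255, 39, 0, 0, 0, 0, 0], [255, 39, 0, 0, 0, 0, 0], [255, 39, 4, 0, 0, 0, 0], [255, 39, 8, 0, 0, 0, 0]]}}

```text
time: 13.35
ee_pos: [0.4881, 0.1441, 0.024]
eef_rot: [0.535, 0.463, -0.534, 0.463]
ft_force: [-0.2, -0.1, 0.5]
width: 0.0007
```

Run:
```python
from h import *
where()
```

```text
t 13.35 jig [[-116.2  -35.4]] z 24.0 F [-0.2  -0.14  0.49] w 0.7
axes [[0.002, 0.99, -0.143], [0.0, -0.143, -0.99], [-1.0, 0.002, -0.001]] q [ 0.23  0.38 -0.69  1.94  0.3   0.93 -2.32]
```

{"op": "arm_command", "data": {"targets": [[255, 0, 3, 0, 0, 0, 0], [255, 0, 6, 0, 0, 0, 0], [255, 0, 9, 0, 0, 0, 0], [255, 0, 12, 0, 0, 0, 0], [255, 0, 15, 0, 0, 0, 0], [255, 0, 18, 0, 0, 0, 0], [255, 0, 18, 0, 0, 0, 0]]}}

```text
time: 14.05
ee_pos: [0.5055, 0.1414, 0.0235]
eef_rot: [0.535, 0.463, -0.534, 0.463]
ft_force: [0.8, -0.2, 0.3]
width: 0.0001
```

Run:
```python
from h import *
where()
```

```text
t 14.05 jig [[-98.6 -34.4]] z 23.5 F [ 0.77 -0.24  0.28] w 0.1
axes [[0.001, 0.99, -0.143], [0.001, -0.143, -0.99], [-1.0, 0.001, -0.001]] q [ 0.23  0.41 -0.68  1.9   0.32  0.94 -2.32]
```

{"op": "arm_command", "data": {"targets": [[255, 0, 1.5, 0, 0, 0, 0], [255, 0, 3, 0, 0, 0, 0], [255, 0, 4.5, 0, 0, 0, 0], [255, 0, 6, 0, 0, 0, 0], [255, 0, 6, 0, 0, 0, 0]]}}

```text
time: 14.55
ee_pos: [0.5113, 0.1406, 0.0235]
eef_rot: [0.535, 0.463, -0.534, 0.463]
ft_force: [-0.1, 0.6, -0.2]
width: 0.0002
```

{"op": "arm_command", "data": {"targets": [[255, 0, 1, 0, 0, 0, 0], [255, 0, 2, 0, 0, 0, 0], [255, 0, 3, 0, 0, 0, 0], [255, 0, 3, 0, 0, 0, 0]]}}

```text
time: 14.95
ee_pos: [0.5142, 0.1402, 0.0235]
eef_rot: [0.535, 0.463, -0.534, 0.463]
ft_force: [-0.1, -0.5, -0.8]
width: 0.0005
```

Run:
```python
from h import *
where()
import cv2
from bench import camera
cv2.imwrite("pics/sc10.png",cv2.resize(camera("scene")[160:290,200:410,::-1],None,fx=3.7,fy=3.7,interpolation=cv2.INTER_CUBIC))
im=camera("top")[:,:,::-1]; 
cv2.imwrite("pics/top10.png",cv2.resize(im[150:310,200:330],None,fx=3.7,fy=3.7,interpolation=cv2.INTER_CUBIC))
```

```text
t 14.95 jig [[-89.9 -33.9]] z 23.5 F [-0.08 -0.46 -0.75] w 0.5
axes [[0.001, 0.99, -0.143], [0.0, -0.143, -0.99], [-1.0, 0.001, -0.001]] q [ 0.23  0.42 -0.68  1.88  0.32  0.95 -2.31]
```

View pics/sc10.png

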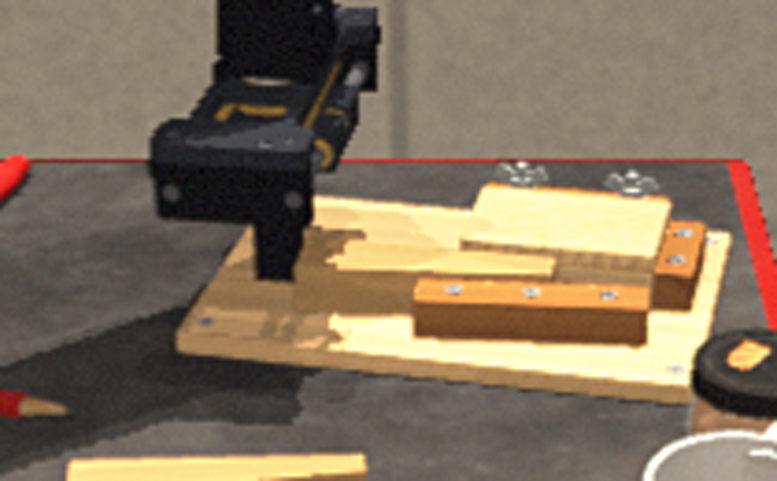

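View pics/top10.png

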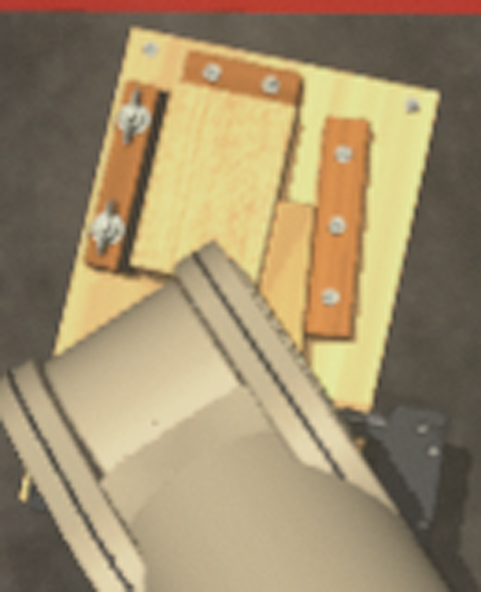

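{"op": "arm_command", "data": {"targets": [[255, 0, 1, 0, 0, 0, 0], [255, 0, 2, 0, 0, 0, 0], [255, 0, 3, 0, 0, 0, 0], [255, 0, 3, 0, 0, 0, 0]]}}

```text
time: 15.45
ee_pos: [0.5172, 0.1398, 0.0235]
eef_rot: [0.535, 0.463, -0.534, 0.463]
ft_force: [-0.2, -0.2, 0.0]
width: 0.0002
```

{"op": "arm_command", "data": {"targets": [[255, 0, 1, 0, 0, 0, 0], [255, 0, 2, 0, 0, 0, 0], [255, 0, 3, 0, 0, 0, 0], [255, 0, 3, 0, 0, 0, 0]]}}

```text
time: 15.85
ee_pos: [0.5201, 0.1394, 0.0235]
eef_rot: [0.535, 0.463, -0.534, 0.463]
ft_force: [-0.6, -0.9, 0.6]
width: 0.0008
```

{"op": "arm_command", "data": {"targets": [[255, 0, 1, 0, 0, 0, 0], [255, 0, 2, 0, 0, 0, 0], [255, 0, 2, 0, 0, 0, 0]]}}

```text
time: 16.15
ee_pos: [0.5219, 0.1392, 0.0234]
eef_rot: [0.535, 0.463, -0.534, 0.463]
ft_force: [-0.3, 1.1, 0.0]
width: 0.0003
```

{"op": "arm_command", "data": {"targets": [[255, 0, 1, 0, 0, 0, 0], [255, 0, 2, 0, 0, 0, 0], [255, 0, 2, 0, 0, 0, 0]]}}

```text
time: 16.45
ee_pos: [0.5239, 0.1389, 0.0234]
eef_rot: [0.535, 0.463, -0.534, 0.463]
ft_force: [-2.1, 1.1, 0.5]
width: 0.0001
```

{"op": "arm_command", "data": {"targets": [[255, 0, 1, 0, 0, 0, 0], [255, 0, 2, 0, 0, 0, 0], [255, 0, 2, 0, 0, 0, 0]]}}

```text
time: 16.75
ee_pos: [0.5259, 0.1387, 0.0234]
eef_rot: [0.535, 0.463, -0.534, 0.463]
ft_force: [-3.2, 1.9, -0.0]
width: 0.0006
```

{"op": "arm_command", "data": {"targets": [[255, 0, 1, 0, 0, 0, 0], [255, 0, 2, 0, 0, 0, 0], [255, 0, 2, 0, 0, 0, 0]]}}

```text
time: 17.05
ee_pos: [0.5278, 0.1384, 0.0234]
eef_rot: [0.535, 0.463, -0.534, 0.463]
ft_force: [-3.9, 3.1, 0.4]
width: 0.0004
```

Run:
```python
from h import *
where()
import cv2
from bench import camera
cv2.imwrite("pics/sc11.png",cv2.resize(camera("scene")[160:290,200:410,::-1],None,fx=3.7,fy=3.7,interpolation=cv2.INTER_CUBIC))
im=camera("top")[:,:,::-1]; 
cv2.imwrite("pics/top11.png",cv2.resize(im[150:310,200:330],None,fx=3.7,fy=3.7,interpolation=cv2.INTER_CUBIC))
```

```text
t 17.05 jig [[-76.2 -32.9]] z 23.4 F [-3.87  3.07  0.35] w 0.4
axes [[0.001, 0.99, -0.143], [0.001, -0.143, -0.99], [-1.0, 0.001, -0.001]] q [ 0.22  0.45 -0.67  1.85  0.33  0.96 -2.3 ]
```

View pics/top11.png

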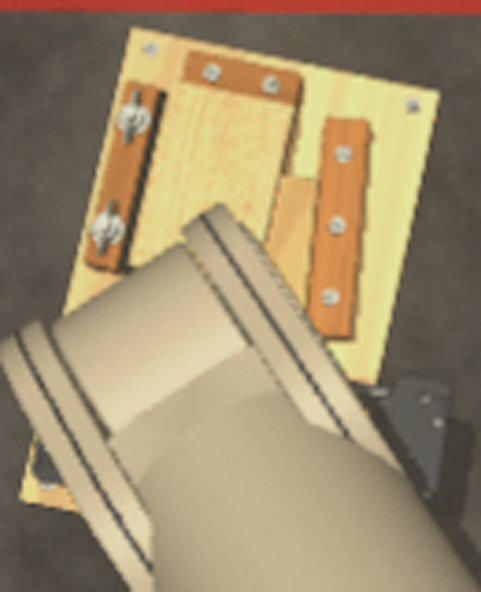

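{"op": "arm_command", "data": {"targets": [[255, 0, 1, -0.1, 0, 0, 0], [255, 0, 2, -0.2, 0, 0, 0], [255, 0, 3, -0.3, 0, 0, 0], [255, 0, 3, -0.3, 0, 0, 0]]}}

```text
time: 17.55
ee_pos: [0.5309, 0.138, 0.0234]
eef_rot: [0.535, 0.463, -0.534, 0.463]
ft_force: [-3.2, 3.3, 0.7]
width: 0.0002
```

{"op": "arm_command", "data": {"targets": [[255, 0, 1, -0.1, 0, 0, 0], [255, 0, 2, -0.2, 0, 0, 0], [255, 0, 2, -0.2, 0, 0, 0]]}}

```text
time: 17.85
ee_pos: [0.5327, 0.1379, 0.0234]
eef_rot: [0.535, 0.463, -0.534, 0.463]
ft_force: [-4.8, 2.0, 0.8]
width: 0.0003
```

Run:
```python
from h import *
where()
```

```text
t 17.85 jig [[-71.3 -32.4]] z 23.4 F [-4.79  1.97  0.84] w 0.3
axes [[0.001, 0.99, -0.143], [0.0, -0.143, -0.99], [-1.0, 0.001, -0.0]] q [ 0.22  0.46 -0.66  1.83  0.34  0.96 -2.3 ]
```

{"op": "arm_command", "data": {"targets": [[255, 0, 1, -0.1, 0, 0, 0], [255, 0, 2, -0.2, 0, 0, 0], [255, 0, 2, -0.2, 0, 0, 0], [255, 0, 2, -0.2, 0, 0, 0], [255, 0, 2, -0.2, 0, 0, 0]]}}

```text
time: 18.35
ee_pos: [0.5347, 0.1377, 0.0234]
eef_rot: [0.535, 0.463, -0.534, 0.463]
ft_force: [-5.4, 2.2, 1.6]
width: 0.0004
```

Run:
```python
from h import *
where()
import cv2
from bench import camera
for i in range(4):
    im=camera("top")
    from bench import read_state
    print(read_state()["ft_force"].round(1))
```

```text
t 18.35 jig [[-69.4 -32.1]] z 23.4 F [-5.35  2.17  1.64] w 0.4
axes [[0.001, 0.99, -0.143], [-0.0, -0.143, -0.99], [-1.0, 0.001, -0.0]] q [ 0.22  0.46 -0.66  1.83  0.34  0.97 -2.3 ]
[-5.7  1.9  0.4]
[-6.1  1.3  1.8]
[-4.5  2.2  1. ]
[-5.5  0.8  0.9]
```

{"op": "arm_command", "data": {"targets": [[255, 0, 1, -0.1, 0, 0, 0], [255, 0, 2, -0.2, 0, 0, 0], [255, 0, 2, -0.2, 0, 0, 0], [255, 0, 2, -0.2, 0, 0, 0]]}}

```text
time: 18.95
ee_pos: [0.5365, 0.1376, 0.0234]
eef_rot: [0.535, 0.463, -0.534, 0.463]
ft_force: [-6.1, 0.8, 1.7]
width: 0.0005
```

{"op": "arm_command", "data": {"targets": [[255, 0, -4, 0, 0, 0, 0], [255, 0, -15, 0, 0, 0, 0], [255, 0, -40, 0, 0, 0, 0], [255, -40, -50, 0, 0, 0, 0], [255, -80, -80, 30, 0, 0, 0], [255, -120, -90, 80, 0, 0, 0], [255, -120, -90, 130, 0, 0, 0], [255, -120, -90, 180, 0, 0, 0], [255, -120, -90, 230, 0, 0, 0], [255, -120, -90, 230, 0, 0, 0]]}}

```text
time: 19.95
ee_pos: [0.4135, -0.082, 0.1437]
eef_rot: [0.536, 0.46, -0.536, 0.463]
ft_force: [1.4, 0.5, 0.1]
width: 0.0006
```

Run:
```python
from h import *
where()
import cv2
from bench import camera
cv2.imwrite("pics/sc12.png",cv2.resize(camera("scene")[160:290,200:410,::-1],None,fx=3.7,fy=3.7,interpolation=cv2.INTER_CUBIC))
im=camera("top")[:,:,::-1]; cv2.imwrite("pics/top12raw.png",im)
cv2.imwrite("pics/top12.png",cv2.resize(im[150:310,200:330],None,fx=3.7,fy=3.7,interpolation=cv2.INTER_CUBIC))
cv2.imwrite("pics/f12.png",cv2.resize(im[165:265,215:310],None,fx=6,fy=6,interpolation=cv2.INTER_CUBIC))
```

```text
t 19.95 jig [[-143.3 -271.9]] z 143.7 F [1.41 0.46 0.08] w 0.6
axes [[0.003, 0.989, -0.149], [-0.002, -0.149, -0.989], [-1.0, 0.003, 0.002]] q [ 0.66 -0.03 -0.56  2.04 -0.02  1.12 -1.61]
```

View pics/sc12.png

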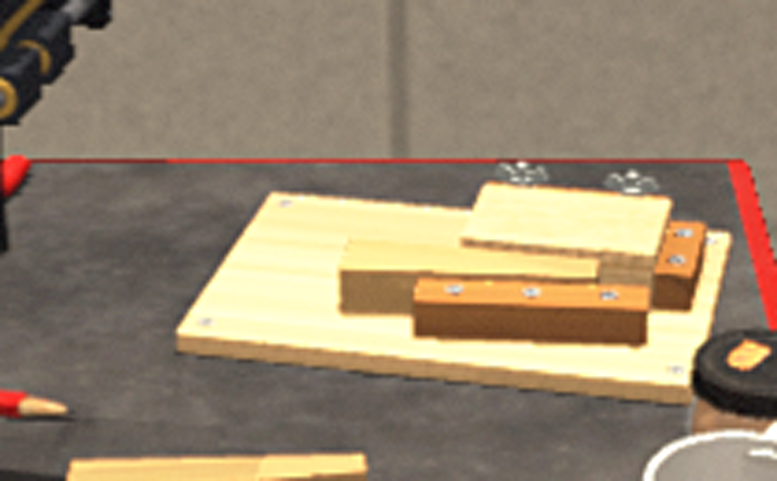

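View pics/f12.png

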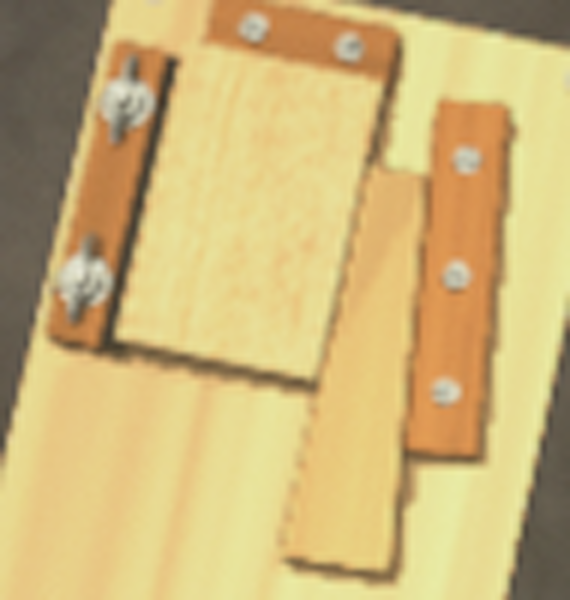

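View pics/top12raw.png

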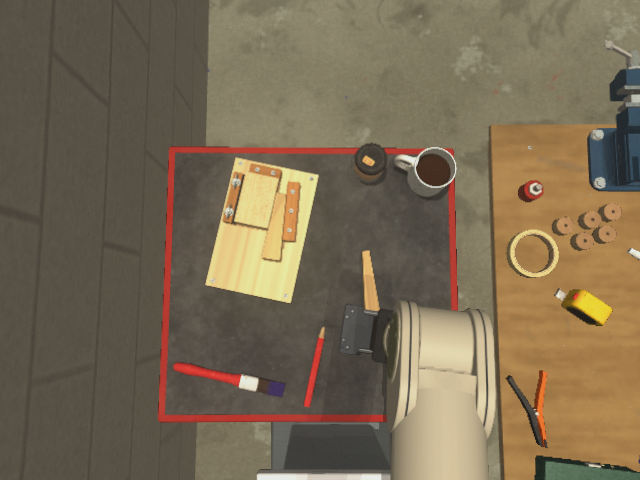

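Run:
```python
from h import *
# block shift by sub-pixel registration of block texture between top3raw (home, unsqueezed) and now
a=cv2.imread("pics/top3raw.png",0).astype(np.float32);b=cv2.imread("pics/top12raw.png",0).astype(np.float32)
F=lambda l:uncrop(l,215,165,6)
print("wedge top",tojig(ray("top",F([(372,170),(425,177),(392,577),(285,560)]),.038),JQ).round(1).tolist())
print("block top",tojig(ray("top",F([(180,48),(382,78),(315,387),(115,341)]),.044),JQ).round(1).tolist())
# gradient edge profile along jig y at block right edge x=75..90 (clear of wedge), both images
def prof(im,x,ys,z=.044):
    p=proj("top",[j2w(x,y,z*1000) for y in ys]).astype(np.float32)
    return cv2.remap(im,p[:,0].reshape(1,-1),p[:,1].reshape(1,-1),cv2.INTER_CUBIC)[0]
# block right edge shadow & left edge vs facing
for nm,lo,hi,xs in(("left",44,60,np.arange(10,90,2)),("right",-26,-8,np.arange(82,95,1))):
    ys=np.arange(lo,hi,.2)
    A=np.mean([prof(a,x,ys) for x in xs],0);B=np.mean([prof(b,x,ys) for x in xs],0)
    e=[]
    for sh in np.arange(-4,4.01,.2):
        k=int(round(sh/.2));n=len(ys);i=np.arange(20,n-20)
        e.append((np.mean((A[i]-B[i+k])**2),round(sh,1)))
    print(nm,min(e)); print(A[::5].round(),B[::5].round())
for n,l in(("jar",(340,140,50,50)),("mug",(390,140,75,60))):
    x,y,w,h=l;print(n,cv2.absdiff(cv2.imread("pics/top0.png",0)[y:y+h,x:x+w],cv2.imread("pics/top12raw.png",0)[y:y+h,x:x+w]).max())
```

```text
wedge top [[71.4, -14.0], [72.7, -31.2], [-55.8, -48.8], [-57.5, -14.4]]
block top [[96.3, 54.3], [100.4, -11.3], [-2.1, -12.1], [-0.9, 53.3]]
left (np.float32(65.438255), np.float64(2.0))
[212. 210. 210. 210. 211. 209. 199. 175. 132.  87.  66.  65.  67.  76.
 100. 127.] [214. 213. 212. 211. 210. 210. 211. 210. 202. 181. 140.  92.  66.  74.
 100. 128.]
right (np.float32(6.154327), np.float64(2.0))
[221. 221. 221. 222. 219. 211. 193. 171. 146. 121. 109. 125. 158. 186.
 203. 209. 210. 211.] [222. 221. 221. 222. 223. 223. 220. 212. 194. 169. 142. 119. 109. 122.
 154. 183. 202. 209.]
jar 6
mug 9
```

```bash
python3 -c "
from bench import *
print(close_job(), read_state()['time'])"
```

```text
the job is handed in; nothing more can be done
the job is handed in; nothing more can be done
```

The block is wedged snug in the corner with the thick wedge, and I handed the job in at about 20 s. No verdict was reported.

- **Block:** I pushed it with shut fingers until it stopped against the end stop, at a contact force of about 13 N. The top view puts its ends at about jig x = -1 and 100, which is home.
- **Wedge choice:** I measured the gap at the mouth as about 27 to 28.5 mm from several edges, and one corner reading gave as little as 25. That suits the thick wedge. The thin one would have gone in nearly its whole length.
- **Setting the wedge:** I set it thin end first, flat on the board, then pushed it lightly from behind to about 6 N and backed off.

**Last checks:**
- **Depth:** about 87 mm of the 130 mm wedge is in, and the thick end stands out about 42 mm.
- **Squeeze:** image comparison shows the block 2.0 mm closer to the fence than before wedging. Force gives about 1.8 mm and wedge depth about 1.9 to 2.2 mm. All fall within the 0.7 to 3.2 mm allowed.
- **Mug and jar:** both are unmoved in the top view.
- **Gripper:** it was clear of everything at hand-in.

The corners I picked in the images agreed only to about 2 mm. The squeeze figure therefore rests on the comparison, force and depth rather than on absolute positions.

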